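# Pump up the leak tester and shut its valve

## Task

Charge the leak-test hand pump: press its blue plunger knob all the way down and let it spring fully back up, again and again, until the red indicator pin has come fully out and its whole green band shows. Then push the orange-tipped valve lever over to its other stop to shut the charge in, and move clear. Never touch the indicator pin, do not shut the valve before the pin is fully out, and leave the bottles and the rubber bung where they stand.

Things in the scene. Friction and masses are not known exactly. Their poses are not given: they have to be found in the camera images.
- pump: hand pump, fixed to the bench. Origin: on the bench under its middle; x to its back (away from the robot at yaw 0), y to its left, z up. Base plate 120 (x) x 230 (y) x 14 mm, centred at y = -10. White block x -31 to 31, y -22 to 90, top z = 70 mm; on it the plunger cylinder (x 0, y 60, radius 23, top z = 112 mm). Grey valve block 70 x 50 mm at x 0, y -78, top z = 39 mm
- knob_top (a point): centre of the flat top of the blue plunger knob, 42 mm across, 15 mm thick, 150 mm above the bench when up; it moves with the plunger
- plunger (a joint): travel of the plunger, m: 0 = up, 0.016 = fully down (hard stop), straight down. A spring pushes it up with about 7 N at the top and 12 N at the bottom; it comes back by itself when the finger is lifted
- indicator (a joint): how far the indicator pin is out, m: 0 to 0.022 at the start, 0.040 = fully out. A ratchet raises it while the plunger springs back up after a full stroke: by 4 to 15 mm the first time, then 10 mm a stroke; it then stays by friction. A stroke under about 12 mm may raise nothing. Two to four full strokes are needed; more do no harm
- pin_tip (a point): top end of the indicator pin. The pin is 12 mm across and rises at x 0, y 0 of the pump out of a dark collar (radius 15 mm, top 80 mm above the bench); tip 2 mm above the collar at indicator 0, 42 mm above it (122 mm above the bench) when fully out; then the 7 mm green band shows at its foot
- pin_head: the visible part of the indicator pin, red with a green band; not to be touched. Its origin lies on the pin's axis, and at bench height at indicator 0
- valve (a joint): angle of the valve lever, rad: 0 = leaning to the pump's front (-x of the pump), open; 1.0 = leaning as far to the back (+x), shut. It starts between 0 and 0.2, and stays where it is left (a push of 1 to 2 N at the tip moves it)
- valve_tip (a point): centre of the orange ball, 26 mm across, at the end of the valve lever. Lever: steel rod 10 mm thick, 80 mm from its pivot to the ball's centre. Pivot at x = 0, y = -78, z = 36 mm of the pump, axis along the pump's y; the lever is upright at 0.5 rad
- blue_bottle: white bottle with blue cap, 58 mm across, 117 mm high, loose; origin at the centre of its underside; a bystander
- dropper: amber dropper bottle, 38 mm across, 84 mm high, loose; origin at the centre of its underside; a bystander
- bung: brown rubber bung, 35 mm across, 32 mm high, loose; origin at the centre of its underside; a bystander

How it is judged:
By the outcome, as a careful person would: the job done as asked, in the order asked, and still so for the second after the job is handed in, with the robot touching nothing.
It also fails if it takes over 51 s, if anything falls off the work surface, if the arm or the gripper's body presses on something with over 40 N, if the wrist force passes 120 N, or if a joint passes its speed limit or range.

## Robot

A 6-joint arm with a two-finger parallel gripper is mounted at the origin on a cart in front of the work surface, level with it; the furniture and walls round the work are solid. World frame = base frame: x ahead of the robot, y to its left, z up, the work surface at z = 0. Lengths are in m, angles in rad, forces in N, time in s.
With the tool pointing down it reaches from about 0.35 to 0.85 m from the base axis. Payload 8.1 kg.
Tool frame: the origin (TCP) lies between the finger pads; the fingertips stand 11 mm ahead of it and the grasp point (between the pads) lies 8 mm behind it (tip_reach is the z of the fingertips in the tool frame, in m); z points along the fingers, y is the direction in which the jaws open and shut (so a half turn about z gives the same grasp; the last joint's range is limited). The gripper opens to 85 mm and grips with 20 to 120 N. Pads are 22 mm wide; open, the fingers measure 114 mm over their backs; the gripper's body (76 mm by 85 mm) begins 54 mm behind the grasp point. The pads swing forward as they close: fully open they stand 13 mm farther back than shut.
Start: joints at [-1.307, 0.13, 1.488, -0, 1.523, -0.085], TCP at [0.205, -0.564, 0.242] pointing down, gripper open.
Joint ranges: [-2.96, 2.96], [-0.89, 2.26], [0.02, 2.5], [-1.34, 4.48], [0, 2.73], [-2.66, 2.66]. Speed limits (rad/s): [2.39, 2.39, 2.79, 3.14, 3.14, 3.14].

## Interface

Orientations are given as a rotation vector (axis times angle).
In Python, from bench import state, capture, camera_info, hand_in, search_frame, regions_of, tip_reach gives the robot as it stands.
- The arm moves only by the tool apply_moves, never from a script. Its argument "steps" is a list of rows, each an object with "offset": the shift along the tool's x, y, z in mm, a list of three; "roll": the turn about the tool's z in degrees; "hand": the gripper command: -1 is fully open, 1 is shut, values between are in proportion. In form: [{"offset": [x, y, z], "roll": roll, "hand": hand}, ...]. A call has 1 to 20 rows; each row shifts and turns the commanded pose from where the row before left it, along the tool's axes as they then stand; what a row does not reach is not made up. A row lasts 1/12 s, in which the tool goes at most 41.7 mm and 7.16 degrees, less where a joint would pass 70% of its speed; a pose out of reach is approached as far as the arm can. A call with a gripper value outside its range is refused whole. The fingers move at their own pace and stop on an object; "newtons" is the grip in N (left out, the last holds). Time passes only in rows, so rows that do not move let the fingers close. It gives the time, the measured TCP pose, the force and the opening at its end, in the units of the state.
- state(): the state, without advancing time (a new reading comes with each control period).
- capture(name): name is "side" or "top"; returns the picture (420x560x3 uint8, red, green, blue); there is no depth.
- camera_info(name): a dict with "mtx" (3x3 intrinsics, pixels), "rvec" (rotation vector, rad) and "tvec" (3), from world to camera coordinates, as OpenCV has them. Camera axes: x right, y down, z forward; pixel columns grow to the right and rows downward; lengths in m; the calibration is good to about 2 mm. A picture is of the moment at which its call begins. camera_info takes no time and is no camera call.
- hand_in(): hands the job in, once; it reports no verdict.
Trained networks look in the newest picture that a camera, given by its name, has taken for a name from the list of things; names that differ only in an ending like _2 or _b are one class to them, and where a whole thing is asked for, a point or a joint stands for the part that bears it (a point fixed in the world has none). Each returns a list of dicts, best first, with "score" (0 to 1); they miss things now and then, are a little off and sometimes report something else, mostly with a low value. They report only what shows in the picture. A call takes as long as a camera call.
- search_frame(name, camera): "xyz" ([x, y, z] in m, in the coordinates of the camera as it stood for that picture, good to about 4 mm: the middle of the surface that is visible of it).
- regions_of(name, camera): "pixels" (420x560 bool, what is visible of it).
The state is a dict: "t": time; "q": joint angles; "joint_vel": joint speeds; "effort": joint torques, N m; "tcp_pos": TCP position; "tool_rot": TCP orientation; "ft_force": force on the tool from outside, world axes, zero at the start; "torque": the same for the moment, N m; "grip_width": finger opening in m.
Only numpy, scipy, OpenCV 4.12 (cv2) and the standard library are available. Lean on these libraries where they do the work, as an engineer would, in place of code of your own. Each camera call takes 0.05 s, during which the arm holds its last target.

## Working session

There is one attempt and no reset: what is moved stays moved. The work goes in short steps, Python scripts to look and compute and a tool call to move; the robot and the scene stay as the last step left them, time stands still between calls to the robot, and variables do not carry over. Pictures are saved under pics/ and viewed, and the job is handed in when it is done.

Besides the shell and the picture viewer there is one more tool, called after "Emit:" by a JSON object that holds its "fn" and its "kwargs", one argument or row to a line. apply_moves: Moves the arm, as the interface text tells. Its arguments: {"type":"object","properties":{"steps":{"type":"array","items":{"type":"object","properties":{"offset":{"type":"array","items":{"type":"number"}},"roll":{"type":"number"},"hand":{"type":"number"}}}},"newtons":{"type":"number"}},"required":["steps"]}

```bash
mkdir -p pics; cat > h.py <<'E'
import numpy as np,cv2
from bench import *
def cam(n):
    c=camera_info(n);R=cv2.Rodrigues(np.array(c['rvec'],float))[0];return np.array(c['mtx']),R,np.array(c['tvec'],float).ravel()
def toW(n,p):
    K,R,t=cam(n);return R.T@(np.array(p)-t)
def proj(n,P):
    K,R,t=cam(n);p=K@(R@np.array(P,float)+t);return p[:2]/p[2]
def save(n,f):
    im=capture(n);cv2.imwrite('pics/'+f,im[:,:,::-1]);return im
E
python3 - <<'E'
from h import *
s=state();print(s)
for n in ('top','side'):
    save(n,n+'0.png')
    for k in ('knob_top','pin_tip','valve_tip','pump','blue_bottle','dropper','bung'):
        print(n,k,[(np.round(toW(n,r['xyz']),3),round(r['score'],2)) for r in search_frame(k,n)[:2]])
print(state()['t'])
E
```

```text
{'t': 0.0, 'q': array([-1.30739490e+00,  1.31200645e-01,  1.48927791e+00, -2.61430036e-06,
        1.52301260e+00, -8.54426260e-02]), 'joint_vel': array([ 0.00199693,  0.00039933, -0.00020215,  0.00103806,  0.00144371,
       -0.00093988]), 'effort': array([ 7.62177533e-04, -5.69394064e+01, -5.00559926e+01, -2.25147169e-04,
        1.45479647e-02, -2.40830281e-05]), 'tcp_pos': array([ 0.20494307, -0.56334314,  0.24122159]), 'tool_rot': array([-3.09206317e+00, -5.44860808e-01,  2.68924085e-04]), 'ft_force': array([-0.76219028,  0.10689468, -0.07273621]), 'torque': array([ 0.04366046, -0.02004127,  0.06116548]), 'grip_width': 0.08569717650245696}
top knob_top [(array([0.569, 0.087, 0.149]), 0.9)]
top pin_tip []
top valve_tip [(array([ 0.561, -0.049,  0.119]), 0.5)]
top pump [(array([0.72 , 0.006, 0.041]), 0.29)]
top blue_bottle [(array([0.686, 0.13 , 0.076]), 0.93)]
top dropper [(array([0.721, 0.005, 0.041]), 0.86)]
top bung []
side knob_top [(array([0.562, 0.092, 0.148]), 0.69)]
side pin_tip []
side valve_tip [(array([ 0.565, -0.047,  0.104]), 0.75)]
side pump [(array([0.557, 0.1  , 0.037]), 0.71), (array([0.724, 0.014, 0.033]), 0.18)]
side blue_bottle [(array([0.689, 0.146, 0.055]), 0.74), (array([0.562, 0.093, 0.15 ]), 0.49)]
side dropper [(array([0.726, 0.013, 0.035]), 0.57)]
side bung [(array([0.516, 0.207, 0.026]), 0.68)]
0.8
```

View pics/top0.png

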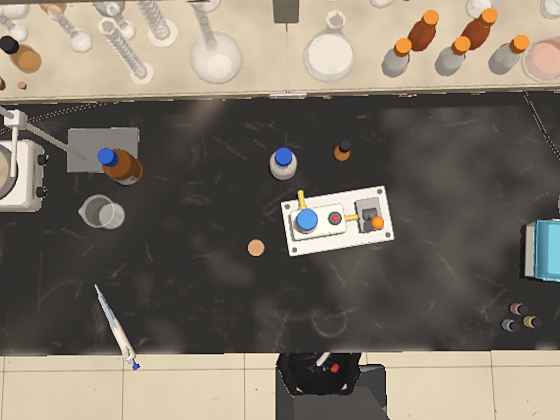

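View pics/side0.png

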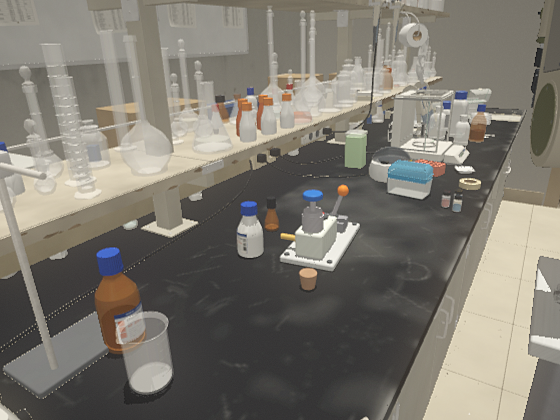

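The top picture shows the pump near (337,220), slightly turned, with the knob at (307,220), the red pin at (335,218) and the orange ball at (377,223). The blue-capped bottle (283,163) and the dropper (342,152) stand behind it, and the bung is at (256,247). I'll zoom in to fit the pose.

```bash
python3 - <<'E'
from h import *
a=cv2.imread('pics/top0.png')[130:270,230:410];cv2.imwrite('pics/tz.png',cv2.resize(a,None,fx=4,fy=4,interpolation=cv2.INTER_CUBIC))
a=cv2.imread('pics/side0.png')[170:300,220:380];cv2.imwrite('pics/sz.png',cv2.resize(a,None,fx=4.5,fy=4.5,interpolation=cv2.INTER_CUBIC))
for n in('top','side'):
    K,R,t=cam(n);print(n,-R.T@t)
E
```

```text
top [0.45671606 0.12082777 1.18006623]
side [0.19248211 0.80452153 0.44085292]
```

View pics/tz.png

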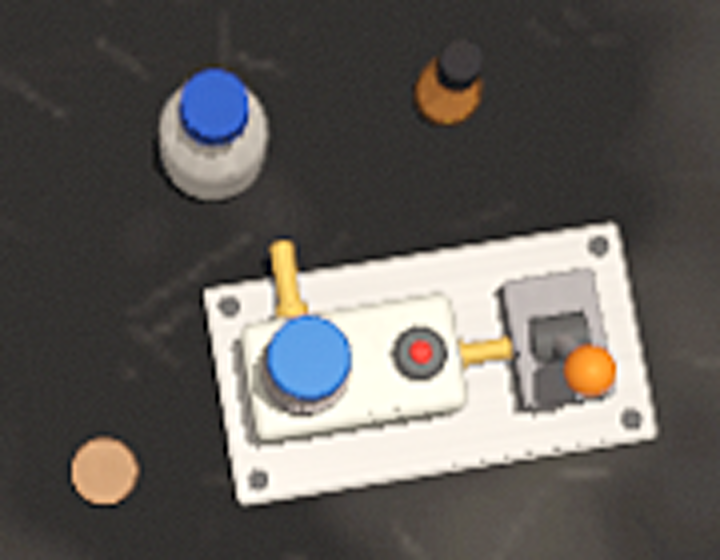

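View pics/sz.png

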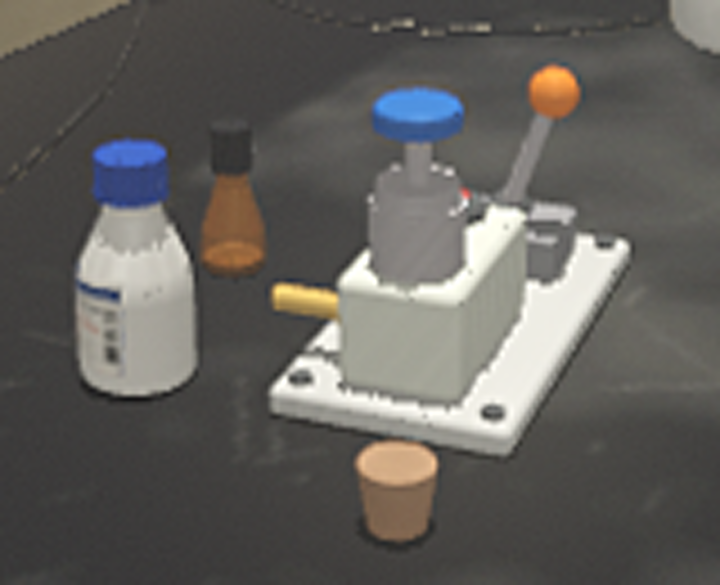

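```bash
cat > fit.py <<'E'
from h import *
from scipy.optimize import least_squares
def T(p,P):
    x,y,a=p[:3];c,s=np.cos(a),np.sin(a);return np.array([x+c*P[0]-s*P[1],y+s*P[0]+c*P[1],P[2]])
def valveP(v):
    a=v-0.5;return np.array([.08*np.sin(a),-.078,.036+.08*np.cos(a)])
E
python3 - <<'E'
from fit import *
F=[]
for (u,v),P in [((203,288),(.06,.105,.014)),((615,223),(.06,-.125,.014)),((658,437),(-.06,-.125,.014)),((240,505),(-.06,.105,.014)),((309,357),(0,.06,.150))]:
    F.append(('top',np.array([230+u/4,130+v/4]),np.array(P)))
for (u,v),P in [((418,108),(0,.06,.150)),((272,393),(.06,.105,.014)),((505,447),(-.06,.105,.014)),((632,240),(-.06,-.125,.014))]:
    F.append(('side',np.array([220+u/4.5,170+v/4.5]),np.array(P)))
V=[('top',np.array([230+591/4,130+370/4])),('side',np.array([220+553/4.5,170+91/4.5]))]
def res(p,out=False):
    r=[proj(n,T(p,P))-u for n,u,P in F]+[proj(n,T(p,valveP(p[3])))-u for n,u in V]
    if out: print(np.round(r,1))
    return np.concatenate(r)
s=least_squares(res,[.56,.02,.1,.1],loss='soft_l1');p=s.x;print(p,np.degrees(p[2]));res(p,1)
for n,P in dict(knob=(0,.06,.15),pin=(0,0,.1),ball=valveP(p[3]),ballend=valveP(1.0)).items(): print(n,np.round(T(p,P),4))
np.save('p.npy',p)
st=state();R=cv2.Rodrigues(st['tool_rot'])[0];print(R.round(3),st['tcp_pos'],tip_reach)
E
```

```text
[0.57593423 0.02772301 0.14233276 0.18042655] 8.155066386400529
[[-0.4  0.2]
 [ 0.4 -0.4]
 [-0.   0.2]
 [-0.9  0.2]
 [-0.2 -0.2]
 [ 0.4 -1.6]
 [-1.  -1.5]
 [ 1.3 -3.4]
 [ 0.2 -0.5]
 [-0.6 -0. ]
 [ 0.2 -0.1]]
knob [0.5674 0.0871 0.15  ]
pin [0.5759 0.0277 0.1   ]
ball [ 0.5621 -0.0531  0.1119]
ballend [ 0.625  -0.044   0.1062]
[[ 0.94   0.342  0.   ]
 [ 0.342 -0.94  -0.   ]
 [-0.     0.    -1.   ]] [ 0.20509318 -0.56389224  0.24232631] 0.011
```

Emit:
{"fn": "apply_moves", "kwargs": {
  "newtons": 20,
  "steps": [
    {"offset": [0, 0, 0], "roll": 7, "hand": 1},
    {"offset": [0, 0, 0], "roll": 4.85, "hand": 1},
    {"offset": [25, -33, 0], "roll": 0, "hand": 1},
    {"offset": [25, -33, 0], "roll": 0, "hand": 1},
    {"offset": [25, -33, 0], "roll": 0, "hand": 1},
    {"offset": [25, -33, 0], "roll": 0, "hand": 1},
    {"offset": [25, -33, 0], "roll": 0, "hand": 1},
    {"offset": [25, -33, 0], "roll": 0, "hand": 1},
    {"offset": [25, -33, 0], "roll": 0, "hand": 1},
    {"offset": [25, -33, 0], "roll": 0, "hand": 1},
    {"offset": [25, -33, 0], "roll": 0, "hand": 1},
    {"offset": [25, -33, 0], "roll": 0, "hand": 1},
    {"offset": [25, -33, 0], "roll": 0, "hand": 1},
    {"offset": [25, -33, 0], "roll": 0, "hand": 1},
    {"offset": [25, -33, 0], "roll": 0, "hand": 1},
    {"offset": [25, -33, 0], "roll": 0, "hand": 1},
    {"offset": [25, -33, 0], "roll": 0, "hand": 1},
    {"offset": [25, -33, 0], "roll": 0, "hand": 1},
    {"offset": [25, -33, 0], "roll": 0, "hand": 1},
    {"offset": [25, -33, 0], "roll": 0, "hand": 1}
  ]
}}

```text
t: 2.47
tcp_pos: [0.5672, 0.09, 0.2425]
tool_rot: [3.134, 0.223, 0.001]
ft_force: [0.1, -1.5, -0.4]
grip_width: 0.0004
```

```bash
cat > st.py <<'E'
from fit import *
p=np.load('p.npy')
def show(target=None):
    s=state();R=cv2.Rodrigues(s['tool_rot'])[0]
    x,y,a=p[:3];c,sn=np.cos(a),np.sin(a);d=s['tcp_pos'][:2]-[x,y]
    print('t',round(s['t'],2),'tcp',s['tcp_pos'].round(4),'pumpframe',(np.array([c*d[0]+sn*d[1],-sn*d[0]+c*d[1]])*1e3).round(1),'yaw',np.degrees(np.arctan2(R[1,0],R[0,0])).round(2),'zax',R[:,2].round(3),'F',s['ft_force'].round(1),'w',round(s['grip_width'],4))
    if target is not None: print('offset mm',(R.T@(np.array(target)-s['tcp_pos'])*1e3).round(1))
    return s
E
python3 - <<'E'
from st import *
show(T(p,(0,.06,.176)))
save('top','top1.png');save('side','side1.png')
a=cv2.imread('pics/top1.png')[130:270,230:410];b=cv2.imread('pics/side1.png')[130:290,220:380]
cv2.imwrite('pics/z1.png',np.hstack([cv2.resize(a,(480,373)),cv2.resize(b,(320,320)) if 0 else cv2.copyMakeBorder(cv2.resize(b,(320,320)),0,53,0,0,0)]))
E
```

```text
t 2.47 tcp [0.5672 0.09   0.2425] pumpframe [ 0.2 62.9] yaw 8.15 zax [ 0.001 -0.    -1.   ] F [ 0.1 -1.5 -0.4] w 0.0004
offset mm [-0.2  2.9 66.5]
```

View pics/z1.png

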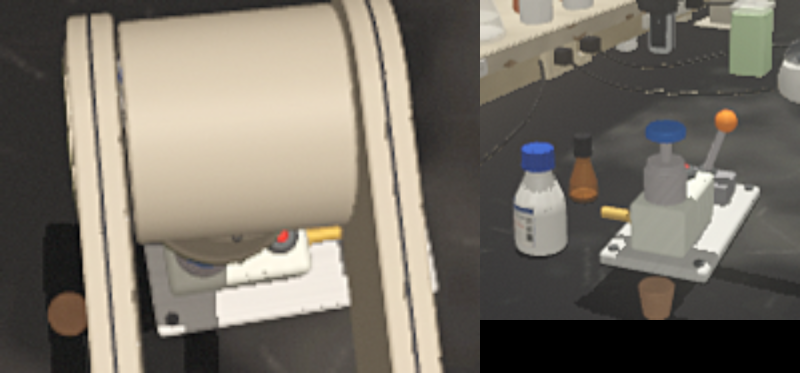

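View pics/side1.png

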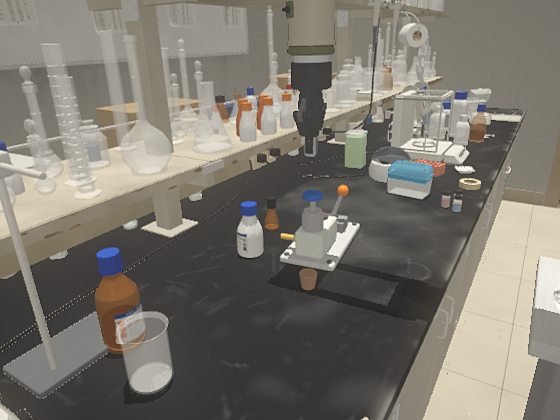

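```bash
python3 - <<'E'
from st import *
print(proj('side',[.567,.09,.231]),proj('side',[.567,.087,.15]),proj('side',[.45,.087,.231]))
E
```

```text
[312.89850362 154.25612913] [313.45453918 192.45182351] [370.11851795 160.97986333]
```

The side picture shows the closed fingertips at (311,156), above the knob at (313,194). That matches the projected tip at (313,154), so I'll go down for the first stroke.

Emit:
{"fn": "apply_moves", "kwargs": {
  "steps": [
    {"offset": [0, 3, 35], "roll": 0, "hand": 1},
    {"offset": [0, 0, 37], "roll": 0, "hand": 1},
    {"offset": [0, 0, 0], "roll": 0, "hand": 1},
    {"offset": [0, 0, 8], "roll": 0, "hand": 1},
    {"offset": [0, 0, 6], "roll": 0, "hand": 1},
    {"offset": [0, 0, 4], "roll": 0, "hand": 1},
    {"offset": [0, 0, 4], "roll": 0, "hand": 1},
    {"offset": [0, 0, 2], "roll": 0, "hand": 1},
    {"offset": [0, 0, 0], "roll": 0, "hand": 1},
    {"offset": [0, 0, 0], "roll": 0, "hand": 1}
  ]
}}

```text
t: 3.4
tcp_pos: [0.5682, 0.0846, 0.1502]
tool_rot: [3.134, 0.222, 0.005]
ft_force: [-7.8, -0.3, 9.0]
grip_width: -0.0001
```

```bash
python3 - <<'E'
from st import *
show(T(p,(0,.06,.145)))
E
```

```text
t 3.4 tcp [0.5682 0.0846 0.1502] pumpframe [ 0.4 57.4] yaw 8.11 zax [ 0.003  0.    -1.   ] F [-7.8 -0.3  9. ] w -0.0001
offset mm [-0.4 -2.6  5.2]
```

Emit:
{"fn": "apply_moves", "kwargs": {
  "steps": [
    {"offset": [0, 0, 4], "roll": 0, "hand": 1},
    {"offset": [0, 0, 3], "roll": 0, "hand": 1},
    {"offset": [0, 0, 0], "roll": 0, "hand": 1},
    {"offset": [0, 0, 0], "roll": 0, "hand": 1}
  ]
}}

```text
t: 3.73
tcp_pos: [0.5689, 0.0847, 0.145]
tool_rot: [3.134, 0.222, 0.008]
ft_force: [-10.1, -0.3, 17.6]
grip_width: -0.0003
```

Emit:
{"fn": "apply_moves", "kwargs": {
  "steps": [
    {"offset": [0, 0, 3], "roll": 0, "hand": 1},
    {"offset": [0, 0, 0], "roll": 0, "hand": 1},
    {"offset": [0, 0, 0], "roll": 0, "hand": 1}
  ]
}}

```text
t: 3.98
tcp_pos: [0.5691, 0.0847, 0.1448]
tool_rot: [3.133, 0.222, 0.01]
ft_force: [-21.7, -0.6, 37.0]
grip_width: -0.0
```

Emit:
{"fn": "apply_moves", "kwargs": {
  "steps": [
    {"offset": [0, 0, -10], "roll": 0, "hand": 1},
    {"offset": [0, 0, -12], "roll": 0, "hand": 1},
    {"offset": [0, 0, -20], "roll": 0, "hand": 1},
    {"offset": [0, 0, 0], "roll": 0, "hand": 1},
    {"offset": [0, 0, 0], "roll": 0, "hand": 1}
  ]
}}

```text
t: 4.4
tcp_pos: [0.569, 0.0847, 0.1817]
tool_rot: [3.134, 0.222, 0.009]
ft_force: [0.2, -0.4, -0.1]
grip_width: -0.0
```

```bash
cat > look.py <<'E'
from st import *
import sys
k=sys.argv[1]
s=show(T(p,(0,.06,.145)))
save('top','top%s.png'%k);save('side','side%s.png'%k)
a=cv2.imread('pics/top%s.png'%k)[165:270,290:410];b=cv2.imread('pics/side%s.png'%k)[140:265,270:370]
cv2.imwrite('pics/z%s.png'%k,np.hstack([cv2.resize(a,(400,350)),cv2.copyMakeBorder(cv2.resize(b,(400,500)),0,0,0,0,0)[:350] if 0 else cv2.resize(b,(280,350))]))
for n in('side','top'):
  for q in ('pin_tip','knob_top'):
    print(n,q,[(toW(n,r['xyz']).round(3),round(r['score'],2)) for r in search_frame(q,n)[:2]])
for h in (.082,.122): print('pin tip h',h,proj('side',T(p,(0,0,h))).round(1),proj('top',T(p,(0,0,h))).round(1))
E
python3 look.py 2
```

```text
t 4.4 tcp [0.569  0.0847 0.1817] pumpframe [ 1.2 57.4] yaw 8.11 zax [ 0.006  0.    -1.   ] F [ 0.2 -0.4 -0.1] w -0.0
offset mm [-1.4 -2.6 36.7]
side pin_tip []
side knob_top [(array([0.56 , 0.093, 0.15 ]), 0.68), (array([0.689, 0.147, 0.055]), 0.26)]
top pin_tip []
top knob_top []
pin tip h 0.082 [322.1 212.5] [334.9 218. ]
pin tip h 0.122 [322.3 195.7] [336.6 215.8]
```

View pics/z2.png

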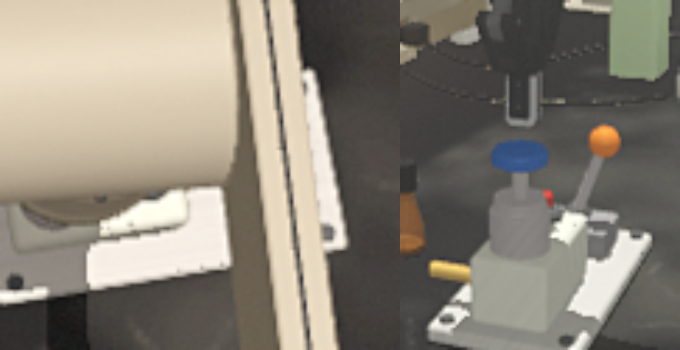

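The first stroke hit the hard stop: z held at 0.145 while the force rose to 37 N. The knob sprang back to (313,195), and red pin now shows beside the cylinder in the side view. Next I'll do two more strokes.

Emit:
{"fn": "apply_moves", "kwargs": {
  "steps": [
    {"offset": [-1, -2.5, 10], "roll": 0, "hand": 1},
    {"offset": [0, 0, 8], "roll": 0, "hand": 1},
    {"offset": [0, 0, 7], "roll": 0, "hand": 1},
    {"offset": [0, 0, 7], "roll": 0, "hand": 1},
    {"offset": [0, 0, 5], "roll": 0, "hand": 1},
    {"offset": [0, 0, 3], "roll": 0, "hand": 1},
    {"offset": [0, 0, 0], "roll": 0, "hand": 1},
    {"offset": [0, 0, 0], "roll": 0, "hand": 1},
    {"offset": [0, 0, 0], "roll": 0, "hand": 1}
  ]
}}

```text
t: 5.45
tcp_pos: [0.566, 0.0876, 0.1447]
tool_rot: [-3.134, -0.224, -0.003]
ft_force: [-27.1, -1.7, 52.8]
grip_width: -0.0
```

Emit:
{"fn": "apply_moves", "kwargs": {
  "steps": [
    {"offset": [0, 0, -10], "roll": 0, "hand": 1},
    {"offset": [0, 0, -12], "roll": 0, "hand": 1},
    {"offset": [0, 0, -18], "roll": 0, "hand": 1},
    {"offset": [0, 0, 0], "roll": 0, "hand": 1},
    {"offset": [0, 0, 0], "roll": 0, "hand": 1},
    {"offset": [0, 0, 0], "roll": 0, "hand": 1}
  ]
}}

```text
t: 5.95
tcp_pos: [0.5649, 0.0872, 0.1767]
tool_rot: [3.134, 0.223, -0.003]
ft_force: [0.4, 0.2, 0.1]
grip_width: -0.0002
```

```bash
python3 look.py 3
```

```text
t 5.95 tcp [0.5649 0.0872 0.1767] pumpframe [-2.5 60.4] yaw 8.14 zax [-0.002 -0.    -1.   ] F [0.4 0.2 0.1] w -0.0002
offset mm [ 2.5  0.4 31.7]
side pin_tip []
side knob_top [(array([0.563, 0.092, 0.151]), 0.65)]
top pin_tip []
top knob_top []
pin tip h 0.082 [322.1 212.5] [334.9 218. ]
pin tip h 0.122 [322.3 195.7] [336.6 215.8]
```

View pics/z3.png

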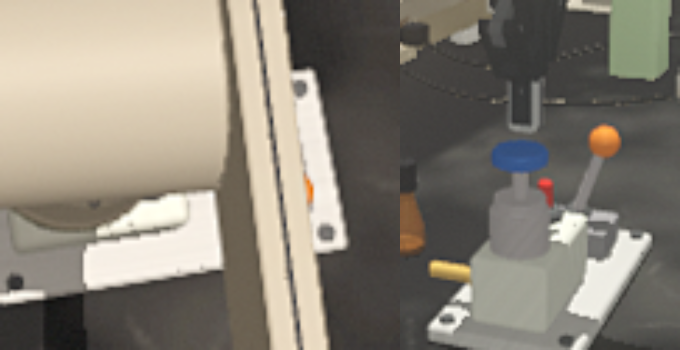

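The second stroke was full too, at 53 N, so I'll press a little less. The pin tip is now near side row 204, about 0.102 m high and 20 mm out, so it needs about two more strokes.

Emit:
{"fn": "apply_moves", "kwargs": {
  "steps": [
    {"offset": [1.5, 0, 10], "roll": 0, "hand": 1},
    {"offset": [0, 0, 7], "roll": 0, "hand": 1},
    {"offset": [0, 0, 7], "roll": 0, "hand": 1},
    {"offset": [0, 0, 7], "roll": 0, "hand": 1},
    {"offset": [0, 0, 4], "roll": 0, "hand": 1},
    {"offset": [0, 0, 2], "roll": 0, "hand": 1},
    {"offset": [0, 0, 0], "roll": 0, "hand": 1},
    {"offset": [0, 0, 0], "roll": 0, "hand": 1},
    {"offset": [0, 0, 0], "roll": 0, "hand": 1}
  ]
}}

```text
t: 7.0
tcp_pos: [0.5677, 0.0875, 0.1449]
tool_rot: [3.133, 0.223, 0.003]
ft_force: [-14.0, -2.0, 30.5]
grip_width: -0.0
```

Emit:
{"fn": "apply_moves", "kwargs": {
  "steps": [
    {"offset": [0, 0, -10], "roll": 0, "hand": 1},
    {"offset": [0, 0, -12], "roll": 0, "hand": 1},
    {"offset": [0, 0, -15], "roll": 0, "hand": 1},
    {"offset": [0, 0, 0], "roll": 0, "hand": 1},
    {"offset": [0, 0, 0], "roll": 0, "hand": 1},
    {"offset": [0, 0, 0], "roll": 0, "hand": 1}
  ]
}}

```text
t: 7.5
tcp_pos: [0.5665, 0.0874, 0.177]
tool_rot: [-3.134, -0.223, 0.002]
ft_force: [0.6, -0.2, -0.4]
grip_width: -0.0006
```

Emit:
{"fn": "apply_moves", "kwargs": {
  "steps": [
    {"offset": [0, 0, 10], "roll": 0, "hand": 1},
    {"offset": [0, 0, 7], "roll": 0, "hand": 1},
    {"offset": [0, 0, 7], "roll": 0, "hand": 1},
    {"offset": [0, 0, 7], "roll": 0, "hand": 1},
    {"offset": [0, 0, 4], "roll": 0, "hand": 1},
    {"offset": [0, 0, 2], "roll": 0, "hand": 1},
    {"offset": [0, 0, 0], "roll": 0, "hand": 1},
    {"offset": [0, 0, 0], "roll": 0, "hand": 1},
    {"offset": [0, 0, 0], "roll": 0, "hand": 1}
  ]
}}

```text
t: 8.25
tcp_pos: [0.567, 0.0874, 0.1449]
tool_rot: [3.133, 0.223, 0.001]
ft_force: [-18.8, -1.9, 36.0]
grip_width: -0.0001
```

Emit:
{"fn": "apply_moves", "kwargs": {
  "steps": [
    {"offset": [0, 0, -10], "roll": 0, "hand": 1},
    {"offset": [0, 0, -12], "roll": 0, "hand": 1},
    {"offset": [0, 0, -15], "roll": 0, "hand": 1},
    {"offset": [0, 0, 0], "roll": 0, "hand": 1},
    {"offset": [0, 0, 0], "roll": 0, "hand": 1},
    {"offset": [0, 0, 0], "roll": 0, "hand": 1}
  ]
}}

```text
t: 8.75
tcp_pos: [0.5664, 0.0874, 0.1766]
tool_rot: [-3.134, -0.223, 0.003]
ft_force: [-0.1, -0.8, -0.5]
grip_width: -0.0001
```

```bash
python3 look.py 4
```

```text
t 8.75 tcp [0.5664 0.0874 0.1766] pumpframe [-1.  60.4] yaw 8.13 zax [-0.002 -0.    -1.   ] F [-0.1 -0.8 -0.5] w -0.0001
offset mm [ 1.   0.4 31.6]
side pin_tip []
side knob_top [(array([0.563, 0.093, 0.148]), 0.67)]
top pin_tip []
top knob_top []
pin tip h 0.082 [322.1 212.5] [334.9 218. ]
pin tip h 0.122 [322.3 195.7] [336.6 215.8]
```

View pics/z4.png

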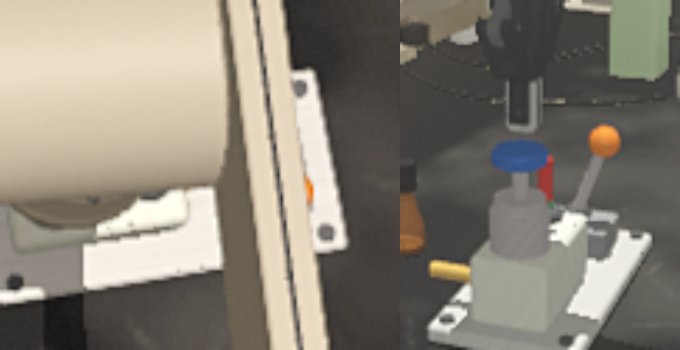

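The pin tip is now at side row 195.5, against 195.7 predicted for fully out, and green shows at its foot. An extra stroke does no harm, so I'll do one more to confirm, then rise.

Emit:
{"fn": "apply_moves", "kwargs": {
  "steps": [
    {"offset": [0, 0, 10], "roll": 0, "hand": 1},
    {"offset": [0, 0, 7], "roll": 0, "hand": 1},
    {"offset": [0, 0, 7], "roll": 0, "hand": 1},
    {"offset": [0, 0, 7], "roll": 0, "hand": 1},
    {"offset": [0, 0, 4], "roll": 0, "hand": 1},
    {"offset": [0, 0, 2], "roll": 0, "hand": 1},
    {"offset": [0, 0, 0], "roll": 0, "hand": 1},
    {"offset": [0, 0, 0], "roll": 0, "hand": 1},
    {"offset": [0, 0, 0], "roll": 0, "hand": 1}
  ]
}}

```text
t: 9.8
tcp_pos: [0.5675, 0.0875, 0.1449]
tool_rot: [3.133, 0.223, 0.003]
ft_force: [-15.7, -0.8, 30.9]
grip_width: 0.0001
```

Emit:
{"fn": "apply_moves", "kwargs": {
  "steps": [
    {"offset": [0, 0, -10], "roll": 0, "hand": 1},
    {"offset": [0, 0, -12], "roll": 0, "hand": 1},
    {"offset": [0, 0, -15], "roll": 0, "hand": 1},
    {"offset": [0, 0, -25], "roll": 0, "hand": 1},
    {"offset": [0, 0, -25], "roll": 0, "hand": 1},
    {"offset": [-35, 0, 0], "roll": 0, "hand": 1},
    {"offset": [-35, 10, 0], "roll": 0, "hand": 1},
    {"offset": [-10, 35, 0], "roll": 0, "hand": 1},
    {"offset": [-5, 35, 0], "roll": 0, "hand": 1},
    {"offset": [0, 35, 0], "roll": 0, "hand": 1},
    {"offset": [0, 23, 0], "roll": 0, "hand": 1},
    {"offset": [0, 0, 0], "roll": 0, "hand": 1},
    {"offset": [0, 0, 0], "roll": 0, "hand": 1}
  ]
}}

```text
t: 10.88
tcp_pos: [0.5021, -0.0621, 0.2274]
tool_rot: [-3.133, -0.219, 0.002]
ft_force: [0.3, -0.1, -0.5]
grip_width: 0.0003
```

```bash
sed -i 's/show(T(p,(0,.06,.145)))/show(T(p,(-.075,-.078,.106)))/' look.py; python3 look.py 5
```

```text
t 10.88 tcp [ 0.5021 -0.0621  0.2274] pumpframe [-85.9 -78.5] yaw 7.98 zax [-0.001  0.001 -1.   ] F [ 0.3 -0.1 -0.5] w 0.0003
offset mm [ 11.   -0.4 121.4]
side pin_tip [(array([0.573, 0.028, 0.103]), 0.57)]
side knob_top [(array([0.563, 0.094, 0.15 ]), 0.67)]
top pin_tip []
top knob_top [(array([0.57 , 0.085, 0.152]), 0.75)]
pin tip h 0.082 [322.1 212.5] [334.9 218. ]
pin tip h 0.122 [322.3 195.7] [336.6 215.8]
```

View pics/z5.png

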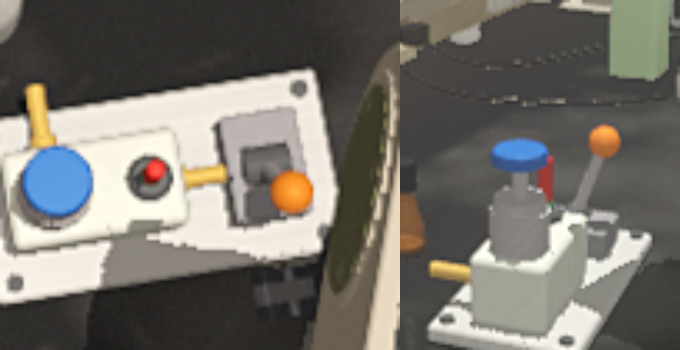

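The extra stroke changed nothing. The tip reads (336.5,216) in the top view and row 195.5 in the side view, both matching fully out. Next I'll go down in front of the ball.

Emit:
{"fn": "apply_moves", "kwargs": {
  "steps": [
    {"offset": [0, 0, 30], "roll": 0, "hand": 1},
    {"offset": [0, 0, 35], "roll": 0, "hand": 1},
    {"offset": [0, 0, 35], "roll": 0, "hand": 1},
    {"offset": [0, 0, 20], "roll": 0, "hand": 1},
    {"offset": [0, 0, 0], "roll": 0, "hand": 1},
    {"offset": [0, 0, 0], "roll": 0, "hand": 1}
  ]
}}

```text
t: 11.68
tcp_pos: [0.5015, -0.0604, 0.1075]
tool_rot: [-3.133, -0.224, 0.004]
ft_force: [-1.1, -0.5, 0.9]
grip_width: 0.0
```

```bash
python3 look.py 6; python3 -c "
import cv2
b=cv2.imread('pics/side6.png')[180:230,290:370];cv2.imwrite('pics/s6.png',cv2.resize(b,(800,500),interpolation=cv2.INTER_NEAREST))"
```

```text
t 11.68 tcp [ 0.5015 -0.0604  0.1075] pumpframe [-86.2 -76.7] yaw 8.19 zax [-0.003  0.001 -1.   ] F [-1.1 -0.5  0.9] w 0.0
offset mm [11.2  1.3  1.5]
side pin_tip [(array([0.572, 0.028, 0.106]), 0.63)]
side knob_top [(array([0.558, 0.093, 0.147]), 0.71)]
top pin_tip [(array([0.575, 0.033, 0.118]), 0.36)]
top knob_top [(array([0.567, 0.086, 0.146]), 0.65)]
pin tip h 0.082 [322.1 212.5] [334.9 218. ]
pin tip h 0.122 [322.3 195.7] [336.6 215.8]
```

View pics/s6.png

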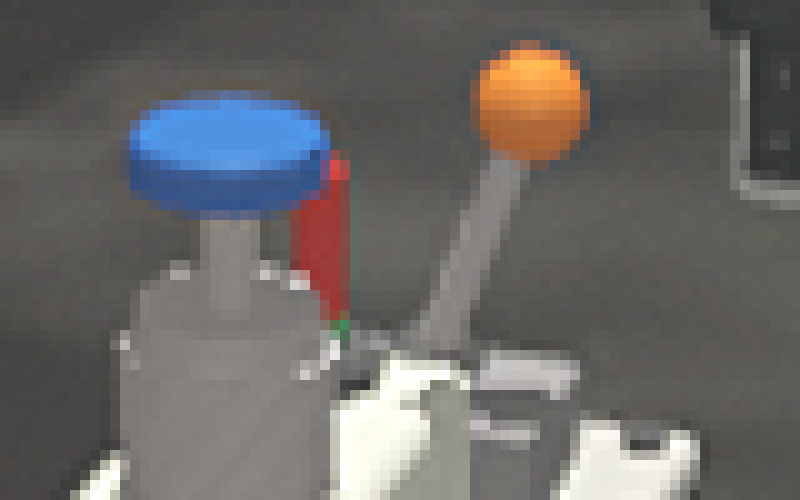

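View pics/z6.png

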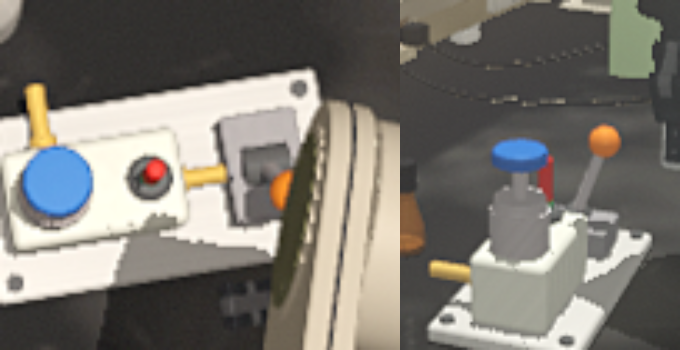

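Green shows at the pin's foot, at about side pixel (324,213). The finger is in line with the ball, so I'll push it along the pump's +x.

Emit:
{"fn": "apply_moves", "kwargs": {
  "steps": [
    {"offset": [15, 1, 0], "roll": 0, "hand": 1},
    {"offset": [15, 0, 0], "roll": 0, "hand": 1},
    {"offset": [8, 0, 0], "roll": 0, "hand": 1},
    {"offset": [8, 0, 0], "roll": 0, "hand": 1},
    {"offset": [8, 0, 0], "roll": 0, "hand": 1},
    {"offset": [8, 0, 0], "roll": 0, "hand": 1},
    {"offset": [8, 0, 0], "roll": 0, "hand": 1},
    {"offset": [8, 0, 0], "roll": 0, "hand": 1},
    {"offset": [8, 0, 0], "roll": 0, "hand": 1},
    {"offset": [6, 0, 0], "roll": 0, "hand": 1},
    {"offset": [0, 0, 0], "roll": 0, "hand": 1},
    {"offset": [0, 0, 0], "roll": 0, "hand": 1}
  ]
}}

```text
t: 12.98
tcp_pos: [0.594, -0.0491, 0.1082]
tool_rot: [-3.134, -0.223, -0.0]
ft_force: [-0.3, -0.5, -0.4]
grip_width: 0.0001
```

```bash
python3 look.py 7
```

```text
t 12.98 tcp [ 0.594  -0.0491  0.1082] pumpframe [  6.9 -78.6] yaw 8.14 zax [ 0.  0. -1.] F [-0.3 -0.5 -0.4] w 0.0001
offset mm [-81.9  -0.6   2.2]
side pin_tip [(array([0.571, 0.029, 0.103]), 0.61)]
side knob_top [(array([0.563, 0.094, 0.152]), 0.83)]
top pin_tip [(array([0.571, 0.034, 0.117]), 0.37)]
top knob_top [(array([0.568, 0.087, 0.15 ]), 0.6)]
pin tip h 0.082 [322.1 212.5] [334.9 218. ]
pin tip h 0.122 [322.3 195.7] [336.6 215.8]
```

View pics/z7.png

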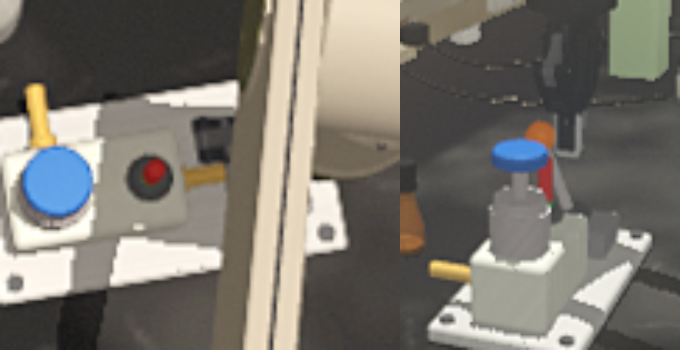

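The ball has moved over to side (324,188) in front of the finger. I'll keep pushing until I feel the stop.

Emit:
{"fn": "apply_moves", "kwargs": {
  "steps": [
    {"offset": [4, 0, 0], "roll": 0, "hand": 1},
    {"offset": [3, 0, 0], "roll": 0, "hand": 1},
    {"offset": [2, 0, 0], "roll": 0, "hand": 1},
    {"offset": [0, 0, 0], "roll": 0, "hand": 1},
    {"offset": [0, 0, 0], "roll": 0, "hand": 1}
  ]
}}

```text
t: 13.7
tcp_pos: [0.6029, -0.0479, 0.1083]
tool_rot: [3.134, 0.223, 0.0]
ft_force: [-0.7, 1.1, 0.0]
grip_width: 0.0001
```

Emit:
{"fn": "apply_moves", "kwargs": {
  "steps": [
    {"offset": [2, 0, 0], "roll": 0, "hand": 1},
    {"offset": [2, 0, 0], "roll": 0, "hand": 1},
    {"offset": [0, 0, 0], "roll": 0, "hand": 1},
    {"offset": [0, 0, 0], "roll": 0, "hand": 1}
  ]
}}

```text
t: 14.03
tcp_pos: [0.6041, -0.0477, 0.1079]
tool_rot: [-3.134, -0.223, 0.009]
ft_force: [-14.9, -2.0, 8.2]
grip_width: -0.0001
```

Emit:
{"fn": "apply_moves", "kwargs": {
  "steps": [
    {"offset": [2, 0, 0], "roll": 0, "hand": 1},
    {"offset": [0, 0, 0], "roll": 0, "hand": 1},
    {"offset": [0, 0, 0], "roll": 0, "hand": 1}
  ]
}}

```text
t: 14.28
tcp_pos: [0.6044, -0.0477, 0.1078]
tool_rot: [-3.134, -0.223, 0.015]
ft_force: [-23.1, -2.5, 13.2]
grip_width: -0.0001
```

Emit:
{"fn": "apply_moves", "kwargs": {
  "steps": [
    {"offset": [-10, 0, 0], "roll": 0, "hand": 1},
    {"offset": [-25, 0, 0], "roll": 0, "hand": 1},
    {"offset": [-35, 0, 0], "roll": 0, "hand": 1},
    {"offset": [-20, 0, -20], "roll": 0, "hand": 1},
    {"offset": [0, 0, -35], "roll": 0, "hand": 1},
    {"offset": [0, 0, -35], "roll": 0, "hand": 1},
    {"offset": [0, 35, -15], "roll": 0, "hand": 1},
    {"offset": [0, 40, 0], "roll": 0, "hand": 1},
    {"offset": [0, 40, 0], "roll": 0, "hand": 1},
    {"offset": [0, 40, 0], "roll": 0, "hand": 1},
    {"offset": [0, 40, 0], "roll": 0, "hand": 1},
    {"offset": [0, 40, 0], "roll": 0, "hand": 1},
    {"offset": [0, 0, 0], "roll": 0, "hand": 1},
    {"offset": [0, 0, 0], "roll": 0, "hand": 1}
  ]
}}

```text
t: 15.45
tcp_pos: [0.5523, -0.2947, 0.2126]
tool_rot: [-3.134, -0.218, 0.001]
ft_force: [0.3, 1.4, -0.2]
grip_width: 0.0
```

```bash
python3 look.py 8; python3 - <<'E'
from st import *
for v in (0.9,1.0): print(v,[proj(n,T(p,valveP(v))).round(1) for n in('top','side')])
for n in('top','side'):
    for k in('valve_tip','blue_bottle','dropper','bung'):
        print(n,k,[(toW(n,r['xyz']).round(3),round(r['score'],2)) for r in search_frame(k,n)[:1]])
E
```

```text
t 15.45 tcp [ 0.5523 -0.2947  0.2126] pumpframe [ -69.1 -315.8] yaw 7.94 zax [-0.001  0.    -1.   ] F [ 0.3  1.4 -0.2] w 0.0
offset mm [  -6.7 -237.7  106.7]
side pin_tip [(array([0.572, 0.03 , 0.1  ]), 0.39)]
side knob_top [(array([0.561, 0.089, 0.151]), 0.84)]
top pin_tip [(array([0.573, 0.032, 0.118]), 0.53), (array([0.691, 0.132, 0.074]), 0.42)]
top knob_top [(array([0.568, 0.088, 0.148]), 0.71)]
pin tip h 0.082 [322.1 212.5] [334.9 218. ]
pin tip h 0.122 [322.3 195.7] [336.6 215.8]
0.9 [array([371.8, 195. ]), array([320.2, 188.4])]
1.0 [array([370.9, 191.7]), array([317.3, 189.5])]
top valve_tip [(array([ 0.62 , -0.041,  0.114]), 0.55)]
top blue_bottle [(array([0.69 , 0.129, 0.073]), 0.92)]
top dropper [(array([0.721, 0.004, 0.043]), 0.55)]
top bung [(array([0.52 , 0.198, 0.034]), 0.68)]
side valve_tip []
side blue_bottle [(array([0.687, 0.149, 0.056]), 0.7)]
side dropper [(array([0.721, 0.016, 0.036]), 0.73)]
side bung [(array([0.516, 0.206, 0.027]), 0.69)]
```

View pics/z8.png

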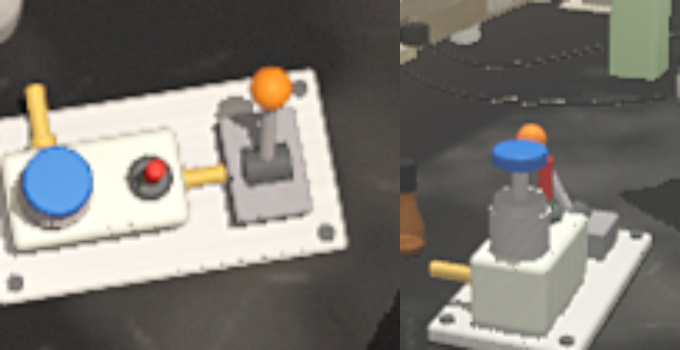

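View pics/top8.png

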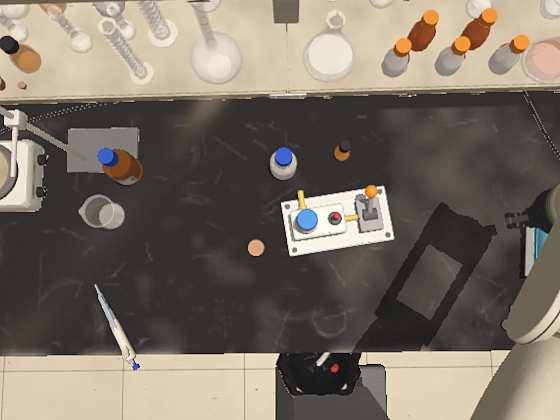

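The ball is at top pixel (371.3,191.3), against (370.9,191.7) predicted for fully shut. The pin is still fully out, the bottles and bung haven't moved, and the arm is clear, so I'll hand in.

```bash
python3 -c "
from bench import *
s=state();print(s['ft_force'],s['t']);print(hand_in())"
```

```text
[ 0.1153736  -0.05073386 -0.31977203] 16.15
the job is handed in; nothing more can be done
None
```

The pump is charged and the valve is shut. I handed the job in at 16.2 s with the arm clear and touching nothing.

- **Plunger:** I made five full strokes, each pressed to the hard stop with the fingertips at 31 to 53 N. I pressed harder than needed on the second stroke (53 N) and eased off after that. The knob came back up to about 150 mm at each check.
- **Indicator pin:** After the fourth stroke the tip matched the fully-out position (122 mm) in the side camera. The fifth stroke didn't move it further, and the top camera then agreed. Green showed at its foot, but only partly in view behind the plunger cylinder, so I judged the band mainly by the tip height.
- **Valve:** I pushed the lever only after the pin was fully out, until it stopped moving at 23 N. The ball then sat within 1 pixel of its predicted fully-shut position in the top view. In the side view it was partly hidden behind the knob, and the network didn't find it there.
- **Bystanders:** Both bottles and the bung measured within about 5 mm of where they started, which is about the measuring error. For the bung only the side camera gave a before-and-after comparison.

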